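# Put the packing tools back in their tray

## Task

Tidy the packing bench: lay the box cutter flat and lengthwise in the long narrow compartment of the shallow wooden tray, and the block of luggage tags flat and lengthwise in the wide compartment beside it. Either thing may lie either way round; both must rest on the tray's floor, wholly inside their compartments, and be let go.

Things in the scene. Friction and masses are not known exactly. Their poses are not given: they have to be found in the camera images.
- cutter: Snap-blade box cutter lying flat on the bench: a slim body with a small dark slide button on top and a blade at one end. 173 mm long overall (along its own y), 22 mm wide (x), body 13 mm high and 18 mm with the button; about 90 g. Origin: centre of the underside of the whole 173 mm length; z up. The body runs from y = -58 to +86 mm, the thin blade from -58 to -86 mm; centre of mass near y = +14 mm, x = 0: grip it there across its 22 mm width.
- tags: Block of buff luggage tags with a band round it, a flat brick 95 mm long (its own x), 48 mm wide (y), 18 mm high, about 50 g, lying flat on the bench. Origin: centre of the underside; z up. Grip it across its 48 mm width. (A card box of similar footprint, about twice as high, and a marker pen lie nearby and are not wanted.)
- long_slot (a point): Centre of the floor of the long narrow compartment of the shallow tray (pale wooden walls, grey floor), which is fixed to the bench: 206 mm long (point x), 46 mm wide (point y) inside, floor 5 mm above the bench; z up. Walls 6 mm thick stand 12 mm above the floor. All walls along x are cut away to the floor over their middle 80 mm, so that fingers can reach in on both sides.
- wide_bay (a point): Centre of the floor of the wide compartment of the same tray, 64 mm from long_slot along +y of both points (the points have the same axes): 118 mm long (point x), 70 mm wide (point y) inside, floor 5 mm above the bench, walls 12 mm above the floor and cut away over the middle 80 mm of both long sides. A small empty 38 x 70 mm compartment lies at each end of it. The whole tray measures 218 x 134 mm.
There are look-alikes about, which are no part of the job. There is more than one size of the tags; the one meant has the size given above.

How it is judged:
By the outcome, as a careful person would: the job done as asked, in the order asked, and still so for the second after the job is handed in, with the robot touching nothing.
It also fails if it takes over 64 s, if anything falls off the work surface, if the arm or the gripper's body presses on something with over 40 N, if the wrist force passes 120 N, or if a joint passes its speed limit or range.

## Robot

A 6-joint arm with a two-finger parallel gripper is mounted at the origin on a cart in front of the work surface, level with it; the furniture and walls round the work are solid. World frame = base frame: x ahead of the robot, y to its left, z up, the work surface at z = 0. Lengths are in m, angles in rad, forces in N, time in s.
With the tool pointing down it reaches from about 0.275 to 0.975 m from the base axis. Payload 8.4 kg.
Tool frame: the origin (TCP) lies midway between the tips of the shut fingers; the grasp point (between the pads) lies 19 mm behind it (manip.hold_point_z is the distance from the TCP to the grasp point, in m); z points along the fingers, y is the direction in which the jaws open and shut (so a half turn about z gives the same grasp; the last joint's range is limited). The gripper opens to 92 mm and grips with 3 to 60 N. Pads are 20 mm wide; open, the fingers measure 128 mm over their backs; the gripper's body (75 mm by 189 mm) begins 69 mm behind the grasp point.
Start: joints at [-1.29, 0.353, 1.633, -0, 1.155, -0.002], TCP at [0.174, -0.6, 0.215] pointing down, gripper open.
Joint ranges: [-2.63, 2.63], [-0.92, 2.1], [0.06, 2.66], [-1.3, 4.44], [0, 2.69], [-3.02, 3.02]. Speed limits (rad/s): [2.22, 2.22, 2.79, 3.14, 3.14, 3.14].

## Interface

Orientations are given as a unit quaternion [x, y, z, w].
In Python, from workcell import manip, vision gives the robot as it stands.
- The arm moves only by the shell command python3 -m crank 'ROWS' [OPENING] [FORCE]. ROWS is JSON, one flat list of numbers, 6 for each row, row after row: the shift along the tool's x, y, z in m, then the turn, a rotation vector about the tool's x, y, z in rad. A call has 1 to 12 rows; each row shifts and turns the commanded pose from where the row before left it, along the tool's axes as they then stand; what a row does not reach is not made up. A row lasts 1/12 s, in which the tool goes at most 41.7 mm and 7.16 degrees, less where a joint would pass 70% of its speed; a pose out of reach is approached as far as the arm can. A call with a gripper value outside its range is refused whole. OPENING is the opening, from -1 (shut) to 1 (fully open), so that 0 is half open, set as the call begins (- or left out, the last holds). The fingers move at their own pace and stop on an object; FORCE is the grip in N (left out, the last holds). Time passes only in rows, so rows that do not move let the fingers close. It gives the time, the measured TCP pose, the force and the opening at its end, in the units of the state.
- manip.sense(): the state, without advancing time (a new reading comes with each control period).
- vision.grab_frame(name): name is "scene" or "side" or "wrist"; returns (picture, depth): 400x640x3 uint8, red, green, blue; 400x640 float32, m along the optical axis (not along the pixel's ray), 0 where there is no reading.
- vision.camera_model(name): a dict with "mtx" (3x3 intrinsics, pixels), "rvec" (rotation vector, rad) and "tvec" (3), from world to camera coordinates, as OpenCV has them. Camera axes: x right, y down, z forward; pixel columns grow to the right and rows downward; lengths in m; the calibration is good to about 2 mm. A picture is of the moment at which its call begins: read the wrist's pose just before it. camera_model takes no time and is no camera call; for the wrist camera it gives the pose at the moment of the call.
- manip.sign_off(): hands the job in, once; it reports no verdict.
The state is a dict: "t": time; "joints": joint angles; "dq": joint speeds; "tau": joint torques, N m; "position": TCP position; "orientation": TCP orientation; "contact_force": force on the tool from outside, world axes, zero at the start; "wrist_torque": the same for the moment, N m; "grip_width": finger opening in m.
Only numpy, scipy, OpenCV 4.12 (cv2) and the standard library are available. Lean on these libraries where they do the work, as an engineer would, in place of code of your own. Each camera call takes 0.05 s, during which the arm holds its last target.

## Working session

There is one attempt and no reset: what is moved stays moved. The work goes in short steps, Python scripts to look and compute and a shell command to move; the robot and the scene stay as the last step left them, time stands still between calls to the robot, and variables do not carry over. Pictures are saved under pics/ and viewed, and the job is handed in when it is done.

```bash
ls; mkdir -p pics; python3 - <<'E'
from workcell import manip, vision
import cv2, numpy as np
print(manip.sense(), manip.hold_point_z)
for n in ("scene","side"):
    p,d=vision.grab_frame(n); cv2.imwrite(f"pics/{n}0.png",p[:,:,::-1]); np.savez(f"{n}0.npz",p=p,d=d)
    print(n,vision.camera_model(n), (d>0).mean())
E
```

```text
pics
{'t': 0.0, 'joints': array([-1.29041599e+00,  3.53630265e-01,  1.63412609e+00,  1.25545850e-05,
        1.15518135e+00, -2.36963382e-03]), 'dq': array([-0.00090485,  0.00098095,  0.00063426, -0.00106096, -0.00051334,
        0.00089648]), 'tau': array([-4.98851914e-04, -5.93849659e+01, -3.34208357e+01,  6.96462113e-02,
        2.34169402e-02, -9.83822679e-05]), 'position': array([ 0.17426104, -0.59970862,  0.2138783 ]), 'orientation': array([ 9.90023324e-01,  1.40901968e-01, -8.74983557e-05, -6.66836109e-04]), 'contact_force': array([ 0.29529574, -0.0438396 , -0.47119509]), 'wrist_torque': array([ 0.00645597, -0.00705254, -0.01560454]), 'grip_width': 0.09167207838660146} 0.0187
scene {'mtx': array([[502.6962717 ,   0.        , 318.4651778 ],
       [  0.        , 502.6962717 , 199.29939773],
       [  0.        ,   0.        ,   1.        ]]), 'rvec': array([ 2.15628034, -0.65231203,  0.32011427]), 'tvec': array([-0.37948364,  0.20786221,  1.28669262])} 0.995984375
side {'mtx': array([[489.38285946,   0.        , 322.76392007],
       [  0.        , 489.38285946, 202.062874  ],
       [  0.        ,   0.        ,   1.        ]]), 'rvec': array([ 0.74125087,  2.84137519, -0.71404009]), 'tvec': array([ 0.39577685, -0.20644034,  1.40959788])} 0.99593359375
```

View pics/scene0.png

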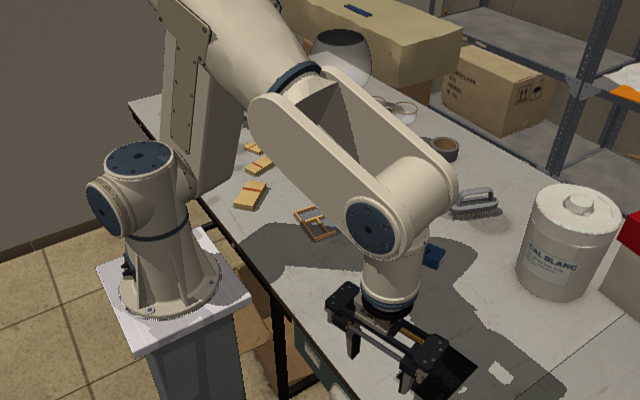

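View pics/side0.png

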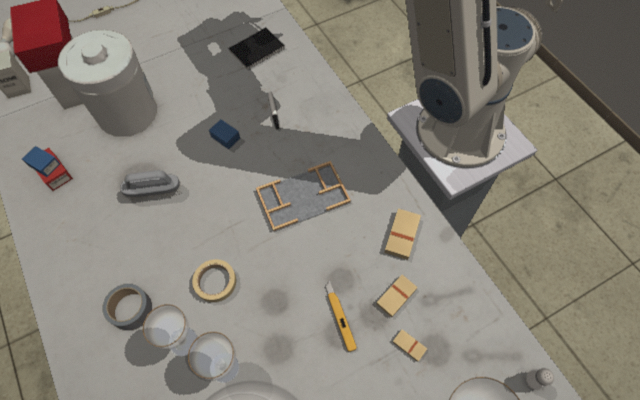

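The side view shows the tray at about (303,196), a yellow cutter at (341,316), and three buff blocks at (403,233), (397,296) and (409,345). I'll measure them next.

```bash
cat > h.py <<'E'
import numpy as np, cv2
from workcell import manip, vision
def cam(n):
    c=vision.camera_model(n); R=cv2.Rodrigues(np.array(c["rvec"]))[0]; return c["mtx"],R,np.array(c["tvec"])
def world(d,C):
    K,R,t=C; v,u=np.indices(d.shape); P=np.stack([(u-K[0,2])/K[0,0]*d,(v-K[1,2])/K[1,1]*d,d],-1); return (P-t)@R
def ray(uv,z,C):
    K,R,t=C; uv=np.atleast_2d(uv).astype(float)
    r=np.c_[(uv[:,0]-K[0,2])/K[0,0],(uv[:,1]-K[1,2])/K[1,1],np.ones(len(uv))]@R; o=-R.T@t
    return o+r*((z-o[2])/r[:,2])[:,None]
def blobs(p,lo,hi,amin=60):
    m=cv2.inRange(cv2.cvtColor(p,cv2.COLOR_RGB2HSV),lo,hi); m=cv2.morphologyEx(m,cv2.MORPH_CLOSE,np.ones((3,3)))
    cs,_=cv2.findContours(m,cv2.RETR_EXTERNAL,cv2.CHAIN_APPROX_NONE)
    return [c for c in cs if cv2.contourArea(c)>amin],m
def rect(xy):
    (c,s,a)=cv2.minAreaRect((np.asarray(xy)*1000).astype(np.float32))
    if s[0]<s[1]: s=s[::-1]; a+=90
    return np.round(c,1),np.round(s,1),round((a+90)%180-90,1)
E
python3 - <<'E'
from h import *
z=np.load("side0.npz");p,d=z["p"],z["d"];C=cam("side");W=world(d,C)
cs,m=blobs(p,(8,70,110),(32,255,255))
for c in cs:
    mm=np.zeros(m.shape,np.uint8);cv2.drawContours(mm,[c],-1,1,-1);Q=W[mm>0]
    zt=np.percentile(Q[:,2],80)
    top=Q[(Q[:,2]>zt-.006)]
    print(c[:,0].mean(0).round(), "ztop",zt.round(4),"rect all",rect(Q[:,:2]),"top",rect(top[:,:2]))
big=cv2.resize(p[150:370,240:460],(800,800),interpolation=cv2.INTER_CUBIC)[:,:,::-1]
cv2.imwrite("pics/crop1.png",cv2.resize(big,(600,600)))
E
```

```text
[410. 345.] ztop 0.015 rect all (array([600.2, 490.9]), array([330.6,  70.3]), 23.7) top (array([604.9, 486.9]), array([325.2,  69.8]), 21.5)
[342. 322.] ztop 0.0147 rect all (array([633.5, 408. ]), array([366.,  67.]), 59.4) top (array([636.1, 409.2]), array([361.2,  63.8]), 59.4)
[397. 295.] ztop 0.0195 rect all (array([577.7, 406.3]), array([450.4,  66.6]), 30.2) top (array([580.2, 408.9]), array([443.3,  64.7]), 30.2)
[214. 280.] ztop 0.0244 rect all (array([801.4, 286.5]), array([522.3, 101. ]), 89.0) top (array([756.6, 283.3]), array([520.9,  99.7]), -78.9)
[403. 233.] ztop 0.0249 rect all (array([509. , 352.3]), array([629. ,  61.3]), 41.5) top (array([514.6, 357.2]), array([614.2,  61.3]), 41.5)
[276. 207.] ztop 0.0166 rect all (array([633.6, 220.7]), array([694.4,  84.1]), 76.5) top (array([635.8, 226.2]), array([682.6,  82.4]), 76.5)
[331. 183.] ztop 0.0183 rect all (array([548.3, 236.4]), array([742. , 103.3]), 64.4) top (array([550.6, 241. ]), array([731.7, 103.3]), 64.4)
```

View pics/crop1.png

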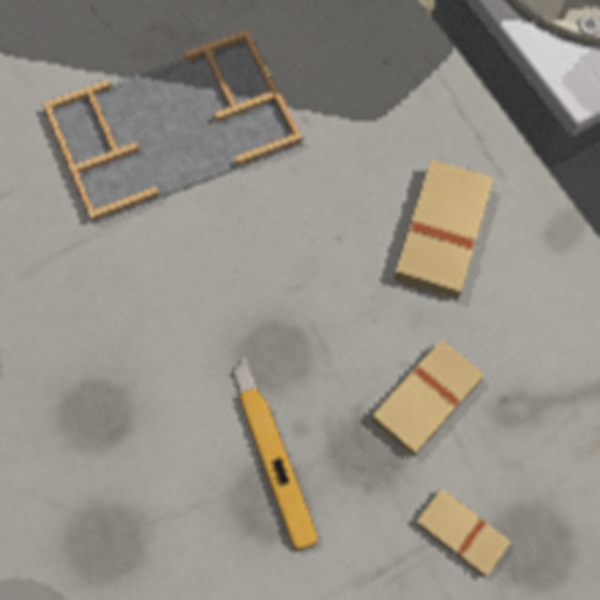

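```bash
python3 - <<'E'
from h import *
z=np.load("side0.npz");p,d=z["p"],z["d"];C=cam("side");W=world(d,C)
print("cam",(-C[1].T@C[2]).round(3), "bench z", np.median(W[225:245,290:330,2]).round(4))
cs,m=blobs(p,(8,70,90),(32,255,255))
for c in cs:
    mm=np.zeros(m.shape,np.uint8);cv2.drawContours(mm,[c],-1,1,-1);ok=(mm>0)&(d>0.5)
    Z=W[ok][:,2]; zt=np.median(Z); r=cv2.minAreaRect(c.astype(np.float32))
    bp=cv2.boxPoints(r)
    R=ray(c[:,0],zt,C)[:,:2]
    print(c[:,0].mean(0).round(), "zmed",zt.round(4),Z.min().round(3),Z.max().round(3),"ray rect",rect(R))
E
```

```text
cam [0.755 0.548 1.147] bench z -0.0002
[410. 345.] zmed 0.0131 -0.004 0.019 ray rect (array([470.4, 433.9]), array([70.3, 36.7]), -68.4)
[342. 322.] zmed 0.0124 -0.008 0.023 ray rect (array([577.1, 310.2]), array([144. ,  23.5]), 80.3)
[112. 306.] zmed 0.0268 -0.0 0.049 ray rect (array([1027.5,   18.4]), array([57.9, 23.4]), 49.2)
[396. 295.] zmed 0.0179 -0.003 0.024 ray rect (array([432.6, 322.6]), array([95.8, 48.9]), 17.6)
[214. 280.] zmed 0.0115 -0.008 0.03 ray rect (array([796.7,  71.9]), array([105.3,  99. ]), -29.3)
[403. 233.] zmed 0.023 -0.007 0.032 ray rect (array([331.3, 194.8]), array([122.3,  61.1]), 41.5)
[276. 208.] zmed 0.0099 -0.005 0.023 ray rect (array([571.8, -40. ]), array([137.9,  69.5]), 83.8)
[331. 186.] zmed 0.0113 -0.003 0.023 ray rect (array([422.5, -22.8]), array([138.3,  69.4]), 84.0)
```

```bash
cat > meas.py <<'E'
from h import *
z=np.load("side0.npz");p,d=z["p"],z["d"];C=cam("side")
cs,m=blobs(p,(8,70,90),(32,255,255))
g=lambda u,v:[c for c in cs if np.hypot(*(c[:,0].mean(0)-[u,v]))<6]
t=np.vstack([c[:,0] for c in g(276,208)+g(331,186)])
R=ray(t,0.017,C)[:,:2]; print("tray",rect(R), cv2.boxPoints(cv2.minAreaRect((R*1000).astype(np.float32))).round(1))
print("long slot wall pts", ray([[274,229],[350,201]],0.017,C).round(3), "wide", ray([[256,188],[331,163]],.017,C).round(3))
k=g(342,322)[0][:,0]; R=ray(k,0.013,C)[:,:2]; print("cutter body",rect(R))
print("blade tip px", ray([[330,282],[351,348]],[0.006][0],C).round(4))
K,Rr,t=C
E
python3 meas.py
python3 - <<'E'
from h import *
p=np.load("side0.npz")["p"]
a=cv2.resize(p[150:240,245:360],None,fx=6,fy=6,interpolation=cv2.INTER_CUBIC)[:,:,::-1]
cv2.imwrite("pics/tray.png",a)
b=cv2.resize(p[265:375,310:440],None,fx=5,fy=5,interpolation=cv2.INTER_CUBIC)[:,:,::-1]
cv2.imwrite("pics/obj.png",b)
E
```

```text
tray (array([498.5, -27.9]), array([218.9, 137.7]), -6.2) [[ 382.4  -84.7]
 [ 600.  -108.1]
 [ 614.7   28.8]
 [ 397.1   52.3]]
long slot wall pts [[0.61  0.026 0.017]
 [0.4   0.051 0.017]] wide [[ 0.598 -0.105  0.017]
 [ 0.385 -0.076  0.017]]
cutter body (array([577.2, 310.4]), array([144. ,  23.5]), 80.3)
blade tip px [[0.5531 0.2146 0.006 ]
 [0.5888 0.3744 0.006 ]]
```

View pics/tray.png

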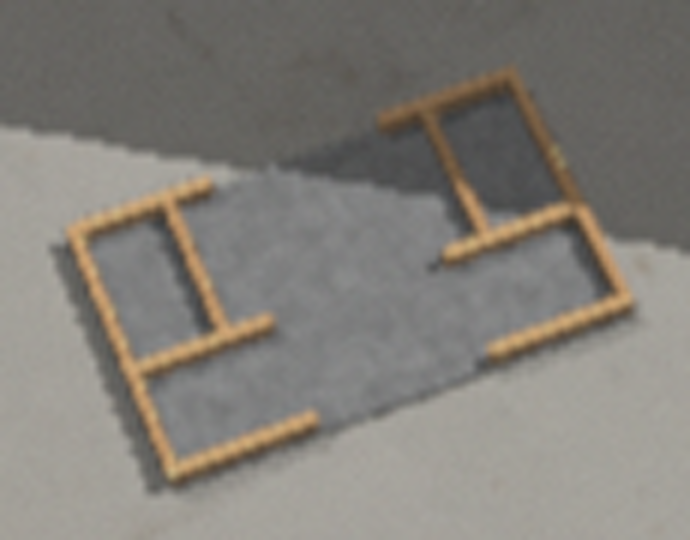

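View pics/obj.png

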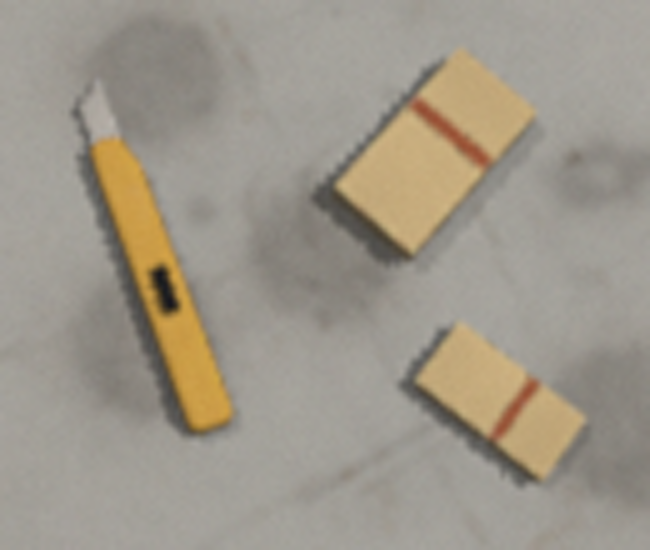

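Three buff blocks:
- (410,345): 70x37 mm.
- (397,295): 96x49 mm, 18 mm high. This fits the 95x48x18 in the description, so it is the one wanted.
- (403,233): 122x61 mm.

The crop agrees. The cutter's blade end is at (330,283), and the long slot is on the tray's +y (world) side. First move: turn -64.2° about tool z, then travel to above the cutter.

```bash
python3 -m crank '[0,0,0,0,0,-0.112, 0,0,0,0,0,-0.112, 0,0,0,0,0,-0.112, 0,0,0,0,0,-0.112, 0,0,0,0,0,-0.112, 0,0,0,0,0,-0.112, 0,0,0,0,0,-0.112, 0,0,0,0,0,-0.112, 0,0,0,0,0,-0.112, 0,0,0,0,0,-0.112]' 1 20
cat >> h.py <<'E'
from scipy.spatial.transform import Rotation as Ro
def to(x,y,z,jaw=None):
    s=manip.sense(); R=Ro.from_quat(s["orientation"]).as_matrix(); P=np.array(s["position"])
    ja=np.degrees(np.arctan2(R[1,1],R[0,1])); print("t",round(s["t"],2),"pos",P.round(4),"jaw",ja.round(2),"zaxis",R[:,2].round(3),"w",round(s["grip_width"],4),"F",s["contact_force"].round(1),"j",np.round(s["joints"],2))
    print("tool delta mm",((R.T@(np.array([x,y,z])-P))*1000).round(1))
    if jaw is not None:
        e=(jaw-ja+90)%180-90; print("tool rz rad",round(-np.radians(e),4))
E
python3 -c "
from h import *; to(.577,.310,.214,-9.7)"
```

```text
t: 0.93
position: [0.1743, -0.5999, 0.2142]
orientation: [0.762, 0.647, 0.0, -0.0]
contact_force: [-0.2, -0.0, -0.4]
grip_width: 0.0916
t 0.93 pos [ 0.1743 -0.5999  0.2142] jaw -9.3 zaxis [-0.     0.001 -1.   ] w 0.0916 F [-0.2 -0.  -0.4] j [-1.29  0.35  1.63 -0.    1.16 -1.13]
tool delta mm [9.630e+02 2.503e+02 8.000e-01]
tool rz rad 0.0069
```

```bash
python3 -m crank '[0.037,0.0096,0,0,0,0, 0.037,0.0096,0,0,0,0, 0.037,0.0096,0,0,0,0, 0.037,0.0096,0,0,0,0, 0.037,0.0096,0,0,0,0, 0.037,0.0096,0,0,0,0, 0.037,0.0096,0,0,0,0, 0.037,0.0096,0,0,0,0, 0.037,0.0096,0,0,0,0, 0.037,0.0096,0,0,0,0, 0.037,0.0096,0,0,0,0, 0.037,0.0096,0,0,0,0]' && python3 -m crank '[0.037,0.0096,0,0,0,0, 0.037,0.0096,0,0,0,0, 0.037,0.0096,0,0,0,0, 0.037,0.0096,0,0,0,0, 0.037,0.0096,0,0,0,0, 0.037,0.0096,0,0,0,0, 0.037,0.0096,0,0,0,0, 0.037,0.0096,0,0,0,0, 0.037,0.0096,0,0,0,0, 0.037,0.0096,0,0,0,0]' 
python3 -c "
from h import *; to(.577,.310,.214,-9.7)"
```

```text
t: 1.93
position: [0.3624, -0.1799, 0.2146]
orientation: [0.764, 0.645, 0.0, 0.0]
contact_force: [1.1, -1.1, -0.0]
grip_width: 0.0915
t: 2.77
position: [0.5189, 0.169, 0.2143]
orientation: [0.764, 0.645, -0.0, -0.0]
contact_force: [1.2, -0.1, -0.5]
grip_width: 0.0921
t 2.77 pos [0.5189 0.169  0.2143] jaw -9.6 zaxis [-0. -0. -1.] w 0.0921 F [ 1.2 -0.1 -0.5] j [ 0.31  0.23  1.8  -0.    1.11  0.48]
tool delta mm [148.7  33.7   0.3]
tool rz rad 0.0017
```

```bash
python3 -m crank '[0.037,0.0096,0,0,0,0, 0.037,0.0096,0,0,0,0, 0.026,0.005,0,0,0,0, 0,0,0,0,0,0, 0,0,0,0,0,0]'
python3 - <<'E'
from h import *
C=cam("wrist"); p,d=vision.grab_frame("wrist"); to(.577,.310,.214,-9.7)
np.savez("w1.npz",p=p,d=d,K=C[0],R=C[1],t=C[2]); cv2.imwrite("pics/w1.png",p[:,:,::-1])
cs,m=blobs(p,(8,70,90),(32,255,255),300)
for c in cs:
    for z in (.013,.018): print(c[:,0].mean(0).round(),z,rect(ray(c[:,0],z,C)[:,:2]))
E
```

```text
t: 3.18
position: [0.559, 0.2624, 0.2137]
orientation: [0.763, 0.646, -0.001, -0.0]
contact_force: [-0.6, -0.7, 0.4]
grip_width: 0.092
t 3.23 pos [0.5586 0.2613 0.2138] jaw -9.57 zaxis [-0.001 -0.001 -1.   ] w 0.0919 F [-0.5 -0.  -0.9] j [ 0.44  0.34  1.65 -0.    1.15  0.6 ]
tool delta mm [51.  10.  -0.2]
tool rz rad 0.0023
[378. 386.] 0.013 (array([575.7, -16.4]), array([68.5, 61.5]), -6.2)
[378. 386.] 0.018 (array([575.6, -11.6]), array([67.5, 60.7]), -6.2)
[253. 380.] 0.013 (array([427.6,  10. ]), array([70.5, 62.7]), -6.1)
[253. 380.] 0.018 (array([429.5,  14.4]), array([69.5, 61.8]), -6.1)
[548. 339.] 0.013 (array([808.5,  11. ]), array([103. ,  20.5]), -71.5)
[548. 339.] 0.018 (array([805.3,  15.4]), array([101.7,  20.3]), -71.5)
[544. 280.] 0.013 (array([802.8,  94. ]), array([100.9,  49.9]), 7.4)
[544. 280.] 0.018 (array([799.7,  97.3]), array([99.5, 49.2]), 7.4)
[ 18. 249.] 0.013 (array([192.3, 242.5]), array([71.1, 48.6]), -89.7)
[ 18. 249.] 0.018 (array([197.4, 243.8]), array([70.2, 47.9]), -89.7)
[142. 266.] 0.013 (array([327.7, 190.9]), array([122.4,  64.7]), 41.3)
[142. 266.] 0.018 (array([331. , 192.8]), array([120.8,  63.8]), 41.3)
[200. 146.] 0.013 (array([431.8, 320.6]), array([97.3, 49.5]), 17.5)
[200. 146.] 0.018 (array([433.7, 320.8]), array([96. , 48.9]), 17.5)
[334. 131.] 0.013 (array([578.2, 308.4]), array([142.4,  23.2]), 80.5)
[334. 131.] 0.018 (array([578.2, 308.7]), array([140.5,  22.9]), 80.5)
[207.  30.] 0.013 (array([471.2, 432.8]), array([71.8, 37. ]), -68.2)
[207.  30.] 0.018 (array([472.6, 431.5]), array([70.8, 36.5]), -68.2)
```

View pics/w1.png

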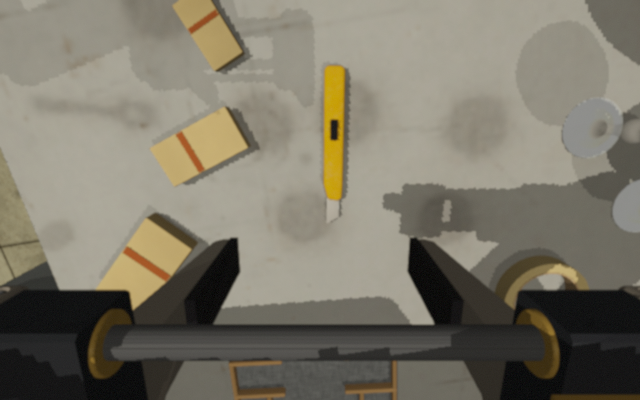

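The wrist view confirms the cutter at (334,131), world (578,309), axis 80.5°. The tags are at (200,146), world (433,321). Now I'll move over the cutter and go down.

```bash
python3 -m crank '[0.025,0.0055,0,0,0,0, 0.025,0.0055,0,0,0,0, 0,0,0.03,0,0,0, 0,0,0.035,0,0,0, 0,0,0.035,0,0,0, 0,0,0.035,0,0,0, 0,0,0.015,0,0,0, 0,0,0,0,0,0, 0,0,0,0,0,0]'
python3 -c "
from h import *; to(.578,.3095,.005,-9.6)"
```

```text
t: 3.98
position: [0.5779, 0.3075, 0.0643]
orientation: [0.764, 0.645, -0.001, -0.0]
contact_force: [0.7, 1.1, 0.3]
grip_width: 0.0919
t 3.98 pos [0.5779 0.3075 0.0643] jaw -9.69 zaxis [-0.002 -0.001 -1.   ] w 0.0919 F [0.7 1.1 0.3] j [ 0.49  0.56  1.67 -0.    0.91  0.66]
tool delta mm [ 2.1 -0.2 59.3]
tool rz rad -0.0016
```

```bash
python3 -m crank '[0.002,0,0.02,0,0,0, 0,0,0.02,0,0,0, 0,0,0.013,0,0,0, 0,0,0.006,0,0,0, 0,0,0,0,0,0, 0,0,0,0,0,0]'
python3 -c "
from h import *; to(.578,.3095,.005,-9.6)"
python3 -m crank '[0,0,0,0,0,0, 0,0,0,0,0,0, 0,0,0,0,0,0, 0,0,0,0,0,0, 0,0,0,0,0,0, 0,0,0,0,0,0, 0,0,0,0,0,0, 0,0,0,0,0,0]' -1 25
```

```text
t: 4.48
position: [0.5794, 0.3111, 0.0066]
orientation: [0.764, 0.645, 0.0, 0.0]
contact_force: [0.2, -0.9, 1.1]
grip_width: 0.0919
t 4.48 pos [0.5794 0.3111 0.0066] jaw -9.64 zaxis [ 0.001  0.    -1.   ] w 0.0919 F [ 0.2 -0.9  1.1] j [0.49 0.64 1.69 0.   0.81 0.66]
tool delta mm [-1.8 -1.1  1.6]
tool rz rad -0.0007
t: 5.15
position: [0.5789, 0.311, 0.0056]
orientation: [0.764, 0.645, -0.0, -0.0]
contact_force: [-0.4, -0.1, -0.3]
grip_width: 0.0406
```

```bash
python3 -m crank '[0,0,0,0,0,0, 0,0,0,0,0,0, 0,0,0,0,0,0, 0,0,0,0,0,0, 0,0,0,0,0,0, 0,0,0,0,0,0]'
python3 -m crank '[0,0,-0.01,0,0,0, 0,0,-0.02,0,0,0, 0,0,-0.03,0,0,0, 0,0,-0.03,0,0,0, 0,0,0,0,0,0, 0,0,0,0,0,0]'
python3 -c "
from h import *; to(.578,.3095,.1,-9.6)"
```

```text
t: 5.65
position: [0.5788, 0.311, 0.0055]
orientation: [0.764, 0.645, -0.0, -0.0]
contact_force: [0.7, -0.4, -0.9]
grip_width: 0.0219
t: 6.15
position: [0.5802, 0.3117, 0.0982]
orientation: [0.764, 0.645, 0.002, 0.0]
contact_force: [-1.1, 1.3, -1.9]
grip_width: 0.0217
t 6.15 pos [0.5802 0.3117 0.0982] jaw -9.63 zaxis [ 0.004  0.002 -1.   ] w 0.0217 F [-1.1  1.3 -1.9] j [ 0.49  0.52  1.65 -0.    0.96  0.66]
tool delta mm [-2.6 -1.8 -1.8]
tool rz rad -0.0004
```

Held: opening 21.7 mm. Next I'll turn while lifting.

```bash
python3 -m crank '[0,0,-0.008,0,0,0.12, 0,0,-0.008,0,0,0.12, 0,0,-0.008,0,0,0.12, 0,0,-0.008,0,0,0.12, 0,0,-0.008,0,0,0.12, 0,0,-0.008,0,0,0.12, 0,0,-0.008,0,0,0.12, 0,0,-0.008,0,0,0.12, 0,0,-0.008,0,0,0.12, 0,0,-0.008,0,0,0.12, 0,0,-0.008,0,0,0.12, 0,0,-0.008,0,0,0.12]'
python3 -m crank '[0,0,0,0,0,0.07, 0,0,0,0,0,0]'
python3 -c "
from h import *; to(.38,.01,.2,-96.15)"
```

```text
t: 7.15
position: [0.578, 0.3105, 0.1904]
orientation: [1.0, -0.022, -0.001, 0.001]
contact_force: [-0.2, -0.2, -0.8]
grip_width: 0.0214
t: 7.32
position: [0.5784, 0.3107, 0.1907]
orientation: [0.998, -0.055, -0.001, 0.0]
contact_force: [-0.2, 0.8, -1.6]
grip_width: 0.0213
t 7.32 pos [0.5784 0.3107 0.1907] jaw -96.33 zaxis [-0.001 -0.001 -1.   ] w 0.0213 F [-0.2  0.8 -1.6] j [ 0.49  0.42  1.58 -0.    1.14  2.17]
tool delta mm [-164.1  320.8   -8.8]
tool rz rad -0.0031
```

```bash
python3 -m crank '[-0.0149,0.0292,0,0,0,0, -0.0149,0.0292,0,0,0,0, -0.0149,0.0292,0,0,0,0, -0.0149,0.0292,0,0,0,0, -0.0149,0.0292,0,0,0,0, -0.0149,0.0292,0,0,0,0, -0.0149,0.0292,0,0,0,0, -0.0149,0.0292,0,0,0,0, -0.0149,0.0292,0,0,0,0, -0.0149,0.0292,0,0,0,0, -0.0149,0.0292,0,0,0,0, 0,0,0,0,0,0]'
python3 -m crank '[0,0,0,0,0,0, 0,0,0,0,0,0]'
python3 - <<'E'
from h import *
C=cam("wrist"); p,d=vision.grab_frame("wrist"); to(.518,.009,.1,-96.15)
np.savez("w2.npz",p=p,d=d,K=C[0],R=C[1],t=C[2]); cv2.imwrite("pics/w2.png",p[:,:,::-1])
cs,m=blobs(p,(8,70,60),(32,255,255),100)
for c in cs:
    print(c[:,0].mean(0).round(),rect(ray(c[:,0],.017,C)[:,:2]))
E
```

```text
t: 8.32
position: [0.377, 0.0061, 0.1903]
orientation: [0.999, -0.053, -0.002, 0.001]
contact_force: [0.2, -0.3, -0.4]
grip_width: 0.0214
t: 8.48
position: [0.3816, 0.0093, 0.1913]
orientation: [0.999, -0.053, -0.0, -0.0]
contact_force: [0.0, -0.2, -0.7]
grip_width: 0.0215
t 8.53 pos [0.382  0.0096 0.1914] jaw -96.07 zaxis [-0.  0. -1.] w 0.0215 F [ 0.4  0.1 -1.1] j [ 0.02 -0.01  2.14  0.    1.01  1.7 ]
tool delta mm [135.3 -13.7  91.4]
tool rz rad 0.0014
[453. 397.] (array([  99.5, -123.4]), array([170.8,  12.3]), 83.9)
[326. 366.] (array([157.2,  30. ]), array([37.6, 21.8]), 83.9)
[387. 343.] (array([182. , -45.3]), array([96.9, 16.8]), 1.0)
[260. 343.] (array([198. , 103.9]), array([97.1, 17. ]), -12.2)
[160. 245.] (array([332. , 191.8]), array([123.9,  75.2]), 41.4)
[ 26. 168.] (array([434.4, 315.4]), array([96.6, 61.7]), 17.5)
[335. 188.] (array([336.4, -13.2]), array([246.8, 134.3]), -6.5)
[422.   8.] (array([536.7, -98.8]), array([14. ,  8.2]), -1.9)
[340.   7.] (array([544.5, -24.5]), array([13.9,  6.4]), -5.5)
[284.   7.] (array([550.1,  27.1]), array([13.9,  6.4]), -7.7)
```

View pics/w2.png

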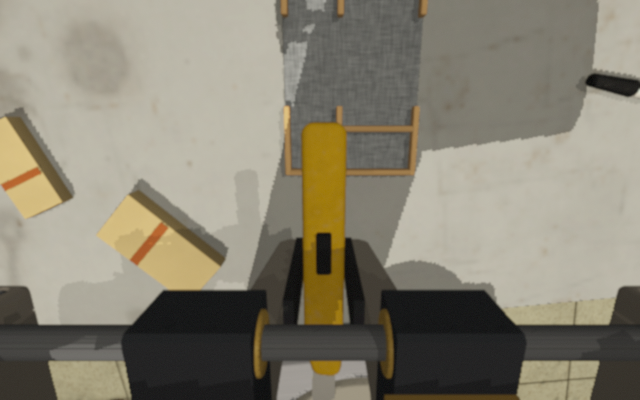

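```bash
python3 - <<'E'
from h import *
z=np.load("w2.npz"); C=(z["K"],z["R"],z["t"])
P=np.array([[286,175],[414,175],[287.5,109],[339,109],[416,109],[284,13],[340,13],[423,13]])
W=ray(P,.017,C)[:,:2]*1000
u=np.array([np.cos(np.radians(-6.15)),np.sin(np.radians(-6.15))]);v=np.array([-u[1],u[0]])
O=np.array([498.5,-27.9])
for p,w in zip(P,W): print(p,w.round(1),"tray frame",((w-O)@u).round(1),((w-O)@v).round(1))
# cutter sides: held body edges at height ~ .19
W=ray([[303,140],[303,230],[346,140],[345,230]],.1914+.0075,C)*1000; print(W.round(1))
E
```

```text
[286. 175.] [397.6  45.7] tray frame -108.2 62.3
[414. 175.] [383.5 -85.6] tray frame -108.1 -69.7
[287.5 109. ] [462.4  35.3] tray frame -42.7 59.0
[339. 109.] [457.  -14.9] tray frame -42.7 8.5
[416. 109.] [449.  -89.9] tray frame -42.6 -67.0
[284.  13.] [546.4  27.2] tray frame 41.7 59.9
[340.  13.] [540.9 -23.7] tray frame 41.8 8.7
[423.  13.] [532.9 -99.1] tray frame 41.8 -67.2
[[444.2  11.6 198.9]
 [399.4  17.2 198.9]
 [442.1  -8.6 198.9]
 [397.1  -4.1 198.9]]
```

The wrist view shows the cutter held straight along the tray. The tray's stubs are at rows 109 and 13, and put the tray centre 2–4 mm lower in y than the side view does, because that view also saw the outer wall faces. I'll take the long slot as (502,7), which puts the grip target at (517.5,5.5).

```bash
python3 -c "
from h import *; to(.5175,.0055,.06,-96.15)"
python3 -m crank '[0.027,-0.0022,0,0,0,0, 0.027,-0.0022,0,0,0,0, 0.027,-0.0022,0,0,0,0, 0.027,-0.0022,0,0,0,0, 0.027,-0.0022,0,0,0,0, 0,0,0.03,0,0,0, 0,0,0.03,0,0,0, 0,0,0.03,0,0,0, 0,0,0.03,0,0,0, 0,0,0,0,0,0, 0,0,0,0,0,0]'
python3 -c "
from h import *; to(.5175,.0055,.0115,-96.15)"
```

```text
t 8.53 pos [0.382  0.0096 0.1914] jaw -96.07 zaxis [-0.  0. -1.] w 0.0215 F [ 0.4  0.1 -1.1] j [ 0.02 -0.01  2.14  0.    1.01  1.7 ]
tool delta mm [135.2 -10.2 131.4]
tool rz rad 0.0014
t: 9.45
position: [0.5161, 0.0066, 0.0703]
orientation: [0.999, -0.053, -0.002, 0.0]
contact_force: [1.0, -0.4, -0.4]
grip_width: 0.0214
t 9.45 pos [0.5161 0.0066 0.0703] jaw -96.04 zaxis [-0.004  0.    -1.   ] w 0.0214 F [ 1.  -0.4 -0.4] j [0.01 0.38 1.98 0.   0.79 1.69]
tool delta mm [ 1.8  0.9 58.8]
tool rz rad 0.002
```

```bash
python3 -m crank '[0,0.001,0.015,0,0,0, 0,0,0.015,0,0,0, 0,0,0.01,0,0,0, 0,0,0,0,0,0, 0,0,0,0,0,0]'
python3 - <<'E'
from h import *
p,d=vision.grab_frame("side"); to(.5175,.0055,.0115,-96.15)
cv2.imwrite("pics/s2.png",cv2.resize(p[130:260,230:390],None,fx=5,fy=4.6,interpolation=cv2.INTER_CUBIC)[:,:,::-1])
E
```

```text
t: 9.87
position: [0.5175, 0.005, 0.0324]
orientation: [0.999, -0.053, 0.0, -0.0]
contact_force: [-0.2, -0.3, -1.1]
grip_width: 0.0216
t 9.92 pos [0.5177 0.0049 0.0327] jaw -96.12 zaxis [ 0.001  0.    -1.   ] w 0.0215 F [ 0.4 -0.5 -1.4] j [0.01 0.44 2.   0.   0.7  1.68]
tool delta mm [-0.3 -0.6 21.2]
tool rz rad 0.0005
```

View pics/s2.png

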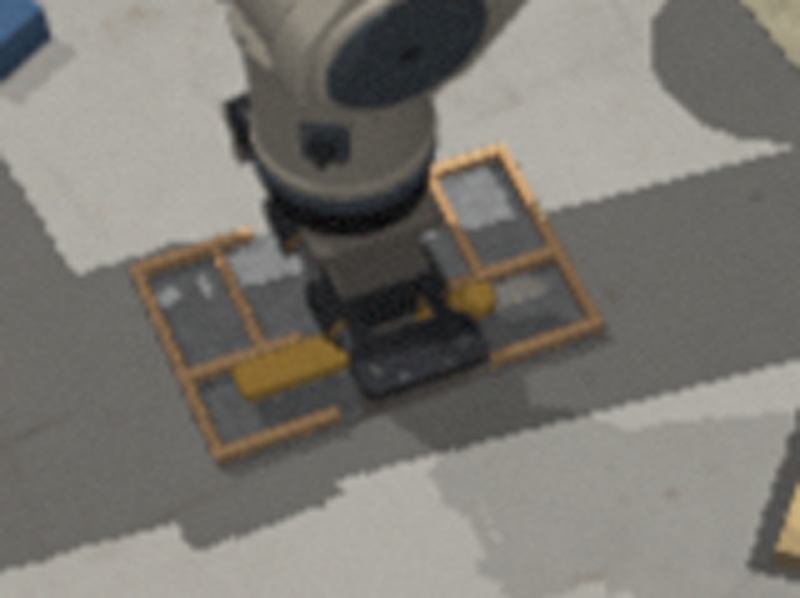

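The side view shows the cutter hovering over the slot with about equal room at both ends. I'll lower it, let go with a partial opening, and lift.

```bash
python3 -m crank '[0,-0.0005,0.008,0,0,0, 0,0,0.007,0,0,0, 0,0,0.004,0,0,0, 0,0,0.0015,0,0,0, 0,0,0,0,0,0, 0,0,0,0,0,0]'
python3 -m crank '[0,0,0,0,0,0, 0,0,0,0,0,0, 0,0,0,0,0,0, 0,0,0,0,0,0, 0,0,0,0,0,0]' 0
python3 -c "
from h import *; to(.5175,.0055,.0115,-96.15)"
python3 -m crank '[0,0,-0.01,0,0,0, 0,0,-0.02,0,0,0, 0,0,-0.03,0,0,0, 0,0,-0.035,0,0,0, 0,0,-0.035,0,0,0, 0,0,-0.035,0,0,0, 0,0,-0.02,0,0,0, 0,0,0,0,0,0]'
python3 -c "
from h import *; to(.433,.3215,.2,-72.5)"
```

```text
t: 10.42
position: [0.5168, 0.0052, 0.0109]
orientation: [0.999, -0.054, -0.0, -0.0]
contact_force: [0.2, 0.3, -1.3]
grip_width: 0.0217
t: 10.83
position: [0.517, 0.0052, 0.0112]
orientation: [0.999, -0.054, 0.0, -0.0]
contact_force: [-0.1, 0.3, 0.6]
grip_width: 0.0456
t 10.83 pos [0.517  0.0052 0.0112] jaw -96.14 zaxis [ 0. -0. -1.] w 0.0456 F [-0.1  0.3  0.6] j [ 0.01  0.48  2.01 -0.    0.66  1.69]
tool delta mm [ 0.5 -0.4 -0.3]
tool rz rad 0.0001
t: 11.5
position: [0.5196, 0.0052, 0.2017]
orientation: [0.999, -0.054, 0.004, -0.0]
contact_force: [0.1, 0.5, 1.0]
grip_width: 0.0456
t 11.5 pos [0.5196 0.0052 0.2017] jaw -96.14 zaxis [ 0.008  0.    -1.   ] w 0.0456 F [0.1 0.5 1. ] j [0.01 0.2  1.88 0.   1.06 1.69]
tool delta mm [-120.  -305.2    1. ]
tool rz rad -0.4126
```

```bash
python3 -m crank '[-0.012,-0.0305,0,0,0,0, -0.012,-0.0305,0,0,0,0, -0.012,-0.0305,0,0,0,0, -0.012,-0.0305,0,0,0,0, -0.012,-0.0305,0,0,0,0, -0.012,-0.0305,0,0,0,0, -0.012,-0.0305,0,0,0,0, -0.012,-0.0305,0,0,0,0, -0.012,-0.0305,0,0,0,0, -0.012,-0.0305,0,0,0,0]' 0.8 20
python3 -m crank '[0,0,0,0,0,-0.103, 0,0,0,0,0,-0.103, 0,0,0,0,0,-0.103, 0,0,0,0,0,-0.103, 0,0,0,0,0,0, 0,0,0,0,0,0]'
python3 - <<'E'
from h import *
p,d=vision.grab_frame("side"); to(.433,.3215,.06,-72.5)
cv2.imwrite("pics/s3.png",cv2.resize(p[130:260,230:390],None,fx=5,fy=4.6,interpolation=cv2.INTER_CUBIC)[:,:,::-1]); np.savez("s3.npz",p=p,d=d)
C=cam("wrist"); p,d=vision.grab_frame("wrist");cs,m=blobs(p,(8,70,60),(32,255,255),300)
for c in cs: print(c[:,0].mean(0).round(),rect(ray(c[:,0],.018,C)[:,:2]))
cv2.imwrite("pics/w3.png",p[:,:,::-1])
E
```

```text
t: 12.33
position: [0.429, 0.3225, 0.1957]
orientation: [0.999, -0.054, -0.0, 0.0]
contact_force: [0.8, 0.0, -0.5]
grip_width: 0.0825
t: 12.83
position: [0.4298, 0.321, 0.1957]
orientation: [0.989, 0.15, -0.0, 0.0]
contact_force: [0.6, -0.5, -0.2]
grip_width: 0.0826
t 12.88 pos [0.4299 0.3211 0.1958] jaw -72.75 zaxis [-0. -0. -1.] w 0.0831 F [ 0.   1.  -0.3] j [0.64 0.24 1.84 0.   1.06 1.91]
tool delta mm [  3.1   0.5 135.8]
tool rz rad -0.0043
[585. 397.] (array([267. , -77.6]), array([137.9,   6.2]), -72.8)
[314. 377.] (array([190.6, 257.7]), array([71.7, 49.1]), 32.6)
[241. 381.] (array([161.2, 352.7]), array([127.3,  58.7]), -72.8)
[522. 344.] (array([313.8,  34.9]), array([101.8,  35. ]), 36.6)
[123. 342.] (array([173.9, 491.3]), array([102.8,  30.8]), -6.6)
[391. 286.] (array([335.6, 209.9]), array([111.8,  51.1]), 35.5)
[324. 180.] (array([433.6, 320.8]), array([95.1, 48.9]), 17.6)
[601. 231.] (array([478.7,  37.6]), array([177. , 110.2]), 31.2)
[229. 114.] (array([471.5, 430.8]), array([71.6, 36.1]), -68.4)
```

View pics/s3.png

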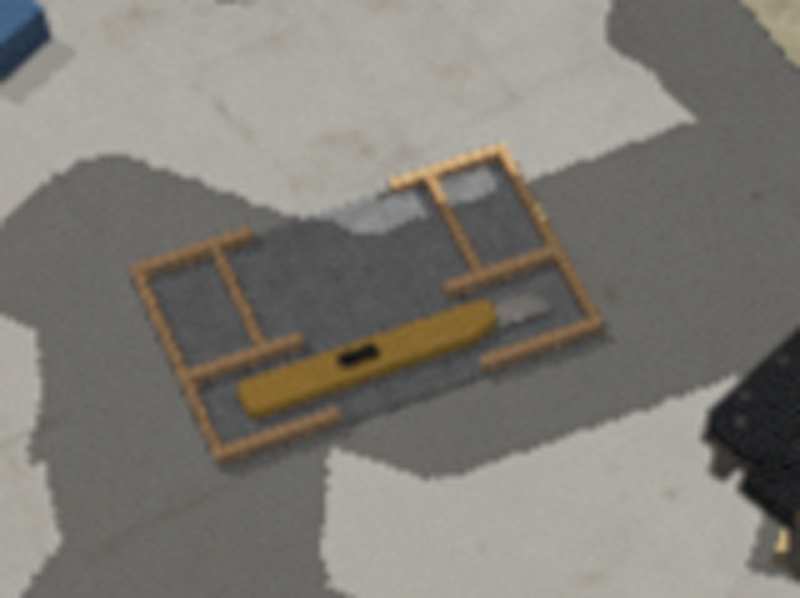

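View pics/w3.png

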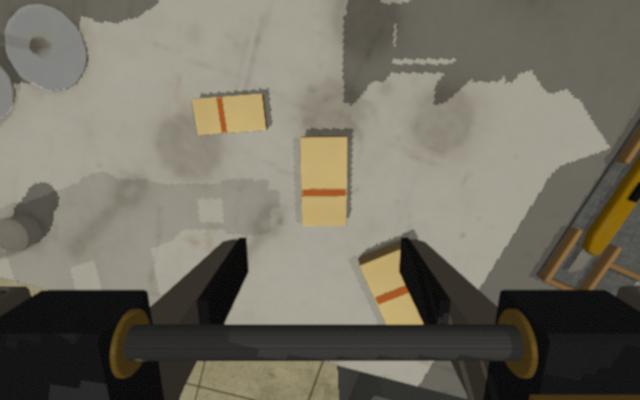

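The cutter lies flat in the middle of the long slot, clear of the walls. The wrist view shows the middle block (324,180), 95x49 mm, at (433.5,321). Now I'll grasp it.

```bash
python3 -m crank '[0.0035,0.0005,0.025,0,0,-0.004, 0,0,0.035,0,0,0, 0,0,0.035,0,0,0, 0,0,0.035,0,0,0, 0,0,0.025,0,0,0, 0,0,0.015,0,0,0, 0,0,0,0,0,0, 0,0,0,0,0,0]'
python3 -c "
from h import *; to(.4335,.321,.006,-72.5)"
```

```text
t: 13.6
position: [0.4333, 0.3215, 0.0256]
orientation: [0.988, 0.153, -0.001, 0.0]
contact_force: [-0.1, 0.5, 1.3]
grip_width: 0.0829
t 13.6 pos [0.4333 0.3215 0.0256] jaw -72.4 zaxis [-0.001 -0.001 -1.   ] w 0.0829 F [-0.1  0.5  1.3] j [0.64 0.48 1.95 0.   0.71 1.9 ]
tool delta mm [ 0.1  0.5 19.6]
tool rz rad 0.0017
```

```bash
python3 -m crank '[0,0,0.008,0,0,0, 0,0,0.007,0,0,0, 0,0,0.0045,0,0,0, 0,0,0,0,0,0, 0,0,0,0,0,0]'
python3 -m crank '[0,0,0,0,0,0, 0,0,0,0,0,0, 0,0,0,0,0,0, 0,0,0,0,0,0, 0,0,0,0,0,0, 0,0,0,0,0,0, 0,0,0,0,0,0, 0,0,0,0,0,0]' -1 15
python3 -c "
from h import *; to(.4335,.321,.2,-72.5)"
```

```text
t: 14.02
position: [0.4337, 0.3219, 0.0067]
orientation: [0.988, 0.154, -0.0, 0.0]
contact_force: [-0.4, 0.9, -1.1]
grip_width: 0.0829
t: 14.68
position: [0.4337, 0.3219, 0.0067]
orientation: [0.988, 0.154, 0.0, -0.0]
contact_force: [0.2, -0.3, 2.8]
grip_width: 0.0477
t 14.68 pos [0.4337 0.3219 0.0067] jaw -72.31 zaxis [ 0.  0. -1.] w 0.0477 F [ 0.2 -0.3  2.8] j [0.64 0.51 1.96 0.   0.67 1.9 ]
tool delta mm [  -0.5    0.8 -193.3]
tool rz rad 0.0033
```

```bash
python3 -m crank '[0,0,0,0,0,0, 0,0,-0.01,0,0,0, 0,0,-0.02,0,0,0, 0,0,-0.03,0,0,0, 0,0,-0.035,0,0,0, 0,0,-0.035,0,0,0, 0,0,0,0,0,0.104, 0,0,0,0,0,0.104, 0,0,0,0,0,0.104, 0,0,0,0,0,0.104, 0,0,0,0,0,0, 0,0,0,0,0,0]'
python3 -c "
from h import *; to(.4954,-.0564,.14,-96.15)"
```

```text
t: 15.68
position: [0.4336, 0.3218, 0.137]
orientation: [0.999, -0.052, 0.0, -0.0]
contact_force: [-0.4, 0.8, -0.6]
grip_width: 0.048
t 15.68 pos [0.4336 0.3218 0.137 ] jaw -95.96 zaxis [ 0.  0. -1.] w 0.048 F [-0.4  0.8 -0.6] j [0.64 0.31 1.89 0.   0.94 2.31]
tool delta mm [100.7 369.8  -3. ]
tool rz rad 0.0034
```

```bash
python3 -m crank '[0.0092,0.0336,0,0,0,0.003, 0.0092,0.0336,0,0,0,0, 0.0092,0.0336,0,0,0,0, 0.0092,0.0336,0,0,0,0, 0.0092,0.0336,0,0,0,0, 0.0092,0.0336,0,0,0,0, 0.0092,0.0336,0,0,0,0, 0.0092,0.0336,0,0,0,0, 0.0092,0.0336,0,0,0,0, 0.0092,0.0336,0,0,0,0, 0.0092,0.0336,0,0,0,0, 0,0,0,0,0,0]'
python3 -m crank '[0,0,0.02,0,0,0, 0,0,0.03,0,0,0, 0,0,0.03,0,0,0, 0,0,0.01,0,0,0, 0,0,0,0,0,0, 0,0,0,0,0,0]'
python3 - <<'E'
from h import *
p,d=vision.grab_frame("side"); to(.4954,-.0564,.012,-96.15)
cv2.imwrite("pics/s4.png",cv2.resize(p[130:260,230:390],None,fx=5,fy=4.6,interpolation=cv2.INTER_CUBIC)[:,:,::-1])
p,d=vision.grab_frame("wrist");cv2.imwrite("pics/w4.png",p[:,:,::-1])
E
```

```text
t: 16.68
position: [0.4948, -0.0614, 0.137]
orientation: [0.999, -0.055, 0.001, 0.001]
contact_force: [-0.4, -0.9, -1.1]
grip_width: 0.0476
t: 17.18
position: [0.4937, -0.0563, 0.0469]
orientation: [0.999, -0.054, -0.0, -0.0]
contact_force: [0.6, -0.7, -0.5]
grip_width: 0.0477
t 17.23 pos [ 0.4945 -0.0565  0.0476] jaw -96.24 zaxis [ 0.001 -0.    -1.   ] w 0.0478 F [ 0.3 -0.3 -0.1] j [-0.12  0.39  2.03  0.    0.71  1.56]
tool delta mm [ 0.9 -0.2 35.6]
tool rz rad -0.0015
```

View pics/s4.png

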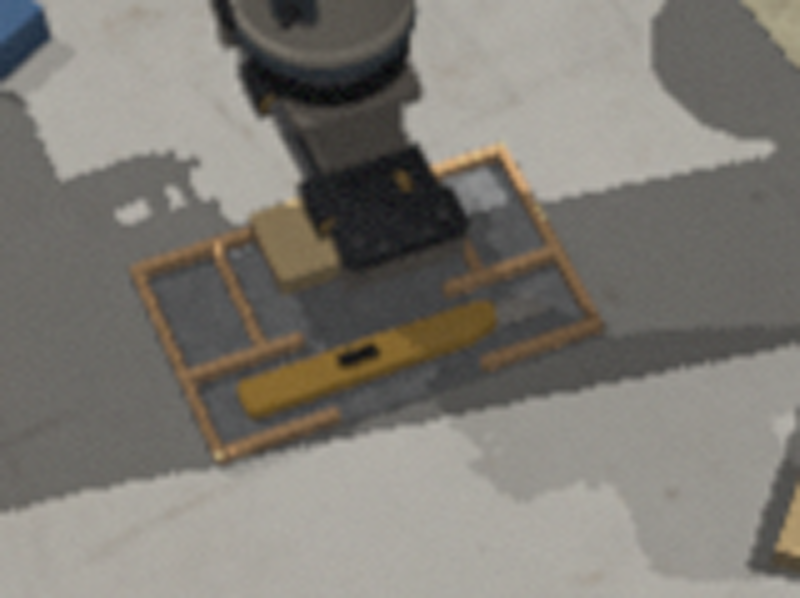

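View pics/w4.png

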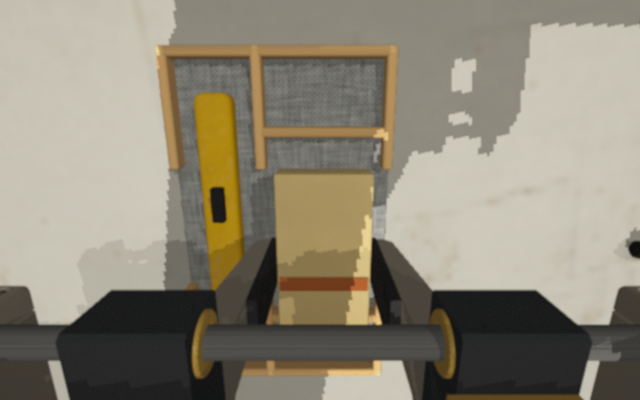

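The wrist view shows the tags held square at (323,230) in line with the bay, and the cutter in its slot beside it. About 11 mm of finger clearance from the cutter remains, so I'll lower, open only a few mm and lift.

```bash
python3 -m crank '[0.0005,0,0.008,0,0,0, 0,0,0.009,0,0,0, 0,0,0.008,0,0,0, 0,0,0.006,0,0,0, 0,0,0.003,0,0,0, 0,0,0,0,0,0, 0,0,0,0,0,0]'
python3 -c "
from h import *; to(.4954,-.0564,.012,-96.15)"
```

```text
t: 17.87
position: [0.494, -0.0567, 0.0122]
orientation: [0.998, -0.055, -0.0, -0.0]
contact_force: [0.4, 0.4, -0.7]
grip_width: 0.0478
t 17.87 pos [ 0.494  -0.0567  0.0122] jaw -96.31 zaxis [-0.001  0.    -1.   ] w 0.0478 F [ 0.4  0.4 -0.7] j [-0.12  0.46  2.05 -0.    0.64  1.56]
tool delta mm [ 1.3 -0.4  0.2]
tool rz rad -0.0028
```

```bash
python3 -m crank '[0,0,0,0,0,0, 0,0,0,0,0,0, 0,0,0,0,0,0, 0,0,0,0,0,0]' 0.15
python3 -m crank '[0,0,-0.01,0,0,0, 0,0,-0.02,0,0,0, 0,0,-0.03,0,0,0, 0,0,-0.035,0,0,0, 0,0,-0.035,0,0,0, 0,0,-0.03,0,0,0, 0,-0.03,0,0,0,0, 0,-0.03,0,0,0,0, 0,-0.035,0,0,0,0, 0,-0.035,0,0,0,0, 0,-0.035,0,0,0,0, 0,-0.035,0,0,0,0]'
python3 -m crank '[0,-0.035,0,0,0,0, 0,-0.035,0,0,0,0, 0,-0.03,0,0,0,0, 0,-0.03,0,0,0,0, 0,0,0,0,0,0, 0,0,0,0,0,0]'
python3 - <<'E'
from h import *
to(.5,0,.2)
p,d=vision.grab_frame("side"); np.savez("s5.npz",p=p,d=d); C=cam("side")
cv2.imwrite("pics/s5.png",cv2.resize(p[130:260,230:390],None,fx=5,fy=4.6,interpolation=cv2.INTER_CUBIC)[:,:,::-1])
W=world(d,C); O=np.array([.4982,-.0306]);u=np.array([np.cos(np.radians(-6.15)),np.sin(np.radians(-6.15))]);v=np.array([-u[1],u[0]])
def prof(a,b):
    q=(np.abs((W[...,:2]-O)@u-a)<.008)&(np.abs((W[...,:2]-O)@v-b)<.007)&(d>.5); return np.median(W[q][:,2]).round(4)
print("tags z",[prof(a,-.026) for a in(-.035,0,.035)],"cutter z",[prof(a,.038) for a in (-.03,0,.03,.06)],"floor",prof(0,.006))
E
```

```text
t: 18.2
position: [0.4943, -0.0567, 0.0127]
orientation: [0.998, -0.055, 0.0, 0.0]
contact_force: [0.0, -1.0, -0.9]
grip_width: 0.0526
t: 19.2
position: [0.5161, 0.1438, 0.1736]
orientation: [0.998, -0.055, 0.0, -0.0]
contact_force: [1.3, 0.5, -0.3]
grip_width: 0.0529
t: 19.7
position: [0.5302, 0.2725, 0.1731]
orientation: [0.999, -0.054, 0.0, -0.0]
contact_force: [-0.2, -0.5, 0.2]
grip_width: 0.0529
t 19.7 pos [0.5302 0.2725 0.1731] jaw -96.17 zaxis [ 0.  0. -1.] w 0.0529 F [-0.2 -0.5  0.2] j [ 0.47  0.35  1.74 -0.    1.05  2.15]
tool delta mm [ -0.8 274.2 -26.9]
tags z [np.float64(0.0236), np.float64(0.0218), np.float64(0.0234)] cutter z [np.float64(0.0179), np.float64(0.0181), np.float64(0.0189), np.float64(0.0174)] floor 0.0056
```

View pics/s5.png

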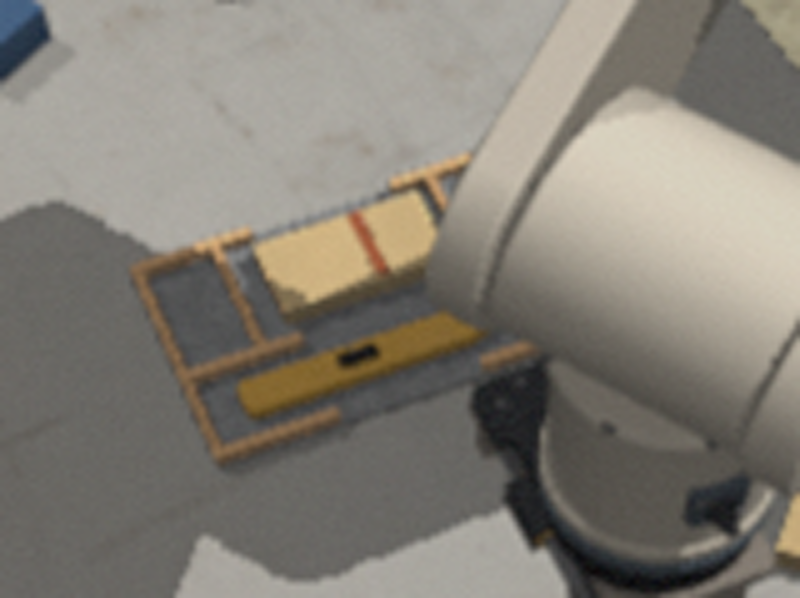

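Heights are right: tags top 23 mm and cutter body top 18 mm, both on the 5 mm floor. The arm hides the near end, so I'll move it aside and look again.

```bash
python3 -m crank '[-0.03,-0.025,0,0,0,0, -0.03,-0.025,0,0,0,0, -0.03,-0.025,0,0,0,0, -0.02,-0.02,0,0,0,0, 0,0,0,0,0,0, 0,0,0,0,0,0]'
python3 - <<'E'
from h import *
to(.5,0,.2)
p,d=vision.grab_frame("side"); np.savez("s6.npz",p=p,d=d); C=cam("side")
cv2.imwrite("pics/s6.png",cv2.resize(p[130:260,230:390],None,fx=5,fy=4.6,interpolation=cv2.INTER_CUBIC)[:,:,::-1])
O=np.array([.4982,-.0306]);u=np.array([np.cos(np.radians(-6.15)),np.sin(np.radians(-6.15))]);v=np.array([-u[1],u[0]])
cs,m=blobs(p,(8,70,60),(32,255,255),100)
for c in cs:
    for z in(.017,.023):
        r=rect(ray(c[:,0],z,C)[:,:2]); q=r[0]/1000-O; print(c[:,0].mean(0).round(),z,r,"tray uv",(q@u*1000).round(1),(q@v*1000).round(1)) if 250<c[:,0,0].mean()<355 and c[:,0,1].mean()<235 else 0
E
```

```text
t: 20.25
position: [0.4311, 0.3774, 0.173]
orientation: [0.999, -0.054, 0.0, 0.0]
contact_force: [-0.2, -0.2, 0.2]
grip_width: 0.053
t 20.25 pos [0.4311 0.3774 0.173 ] jaw -96.22 zaxis [ 0. -0. -1.] w 0.053 F [-0.2 -0.2  0.2] j [ 0.72  0.32  1.79 -0.    1.04  2.4 ]
tool delta mm [109.4 367.7 -26.9]
[305. 196.] 0.017 (array([498.6, -27.7]), array([217.6, 138.2]), -6.2) tray uv 0.1 2.9
[305. 196.] 0.023 (array([499.9, -24.6]), array([216.5, 137.4]), -6.2) tray uv 1.0 6.1
```

View pics/s6.png

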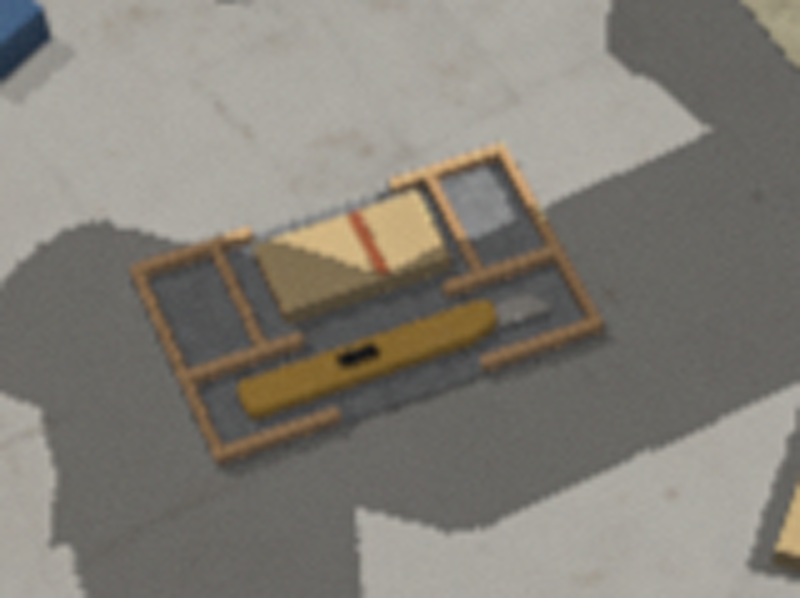

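```bash
python3 - <<'E'
from h import *
C=cam("side");O=np.array([.4982,-.0306]);u=np.array([np.cos(np.radians(-6.15)),np.sin(np.radians(-6.15))]);v=np.array([-u[1],u[0]])
f=lambda P,z:[(lambda q:((q@u*1000).round(1),(q@v*1000).round(1)))(w[:2]-O) for w in ray(np.array(P)/[5,4.6]+[230,130],z,C)]
print("tags top",f([[256,246],[285,303],[447,252],[414,190]],.023))
print("cutter top tail/front",f([[238,382],[250,405],[492,300],[497,325]],.018),"tip",f([[550,302]],.008))
E
```

```text
tags top [(np.float64(41.4), np.float64(-46.7)), (np.float64(40.8), np.float64(-5.5)), (np.float64(-50.4), np.float64(-3.1)), (np.float64(-50.4), np.float64(-48.8))]
cutter top tail/front [(np.float64(80.7), np.float64(29.6)), (np.float64(80.1), np.float64(45.5)), (np.float64(-61.0), np.float64(32.8)), (np.float64(-56.9), np.float64(48.8))] tip [(np.float64(-91.1), np.float64(41.1))]
```

All edges are inside with at least 8 mm of margin, and the gripper is clear.

```bash
python3 -c "
from workcell import manip
print(manip.sign_off())"
```

```text
the job is handed in; nothing more can be done
None
```

I laid the box cutter lengthwise in the long compartment, then the 95 x 48 x 18 mm block of luggage tags (the middle-sized of the three buff blocks) in the wide bay. Both are let go. The job was handed in at about 20 s, with the arm well clear.

**Last checks (side camera):**
- **Resting on the floor:** the tags' top is at 22–24 mm and the cutter's body top at about 18 mm, so both lie flat on the 5 mm floor.
- **Tags:** they have about 8 mm clear at the nearer end and at least 12 mm at each side.
- **Cutter:** it has about 12 mm clear at the blade tip, 22 mm at the tail, and 12 mm or more at the sides.

**One disagreement:** the side and wrist views put the tray's centre about 3.6 mm apart across its width. I used a value in between, and the clearances across the width are several times larger than that. No check failed.

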